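Slide the bottle carriage into its locating notches under the height gauge

TASK

Push the carriage board, with the bottle standing on it, along its rails towards the gauge column until you feel it drop into the locating notches, so that it lies level and fully down in them with the bottle still standing between its pins, then take the hand away. Only push: grip or lift nothing, push gently without ramming the board against the notches, do not touch the bottle, and leave the spare bottle, the caliper and the disc stand where they are.

Things in the scene. Friction and masses are not known exactly. Their poses are not given: they have to be found in the camera images.
- fixture: Fixed steel bed 420 x 200 x 10 mm carrying two parallel rails 400 mm long. Origin: centre of the bed's underside, on the table. x runs along the rails in the direction to push (towards the gauge column), z up. Rails: 30 mm wide, centred 60 mm either side of the centreline, running surface 30 mm above the table; outside them side lips 47 mm high guide the board. Between the rails: 90 mm free gap.
- notch_home (a point): Point on the fixture (x +70, y 0, 23 mm above the table) where the board's origin lies when all its feet are down in the notches (free play 4 mm either way along the rails, 2 mm across). Notches: 7 mm deep, upright walls; in each rail's outer half from fixture x +139 to +161, in its inner half from x -21 to +7.
- gauge_tip (a point): Lower tip of the height gauge's spindle, 198 mm above the table on the rails' centreline (fixture x +115). The arm above it reaches across from a column 20 mm thick and 260 mm high at fixture x +115, y +130; the dial on top goes up to 286 mm. Fixed.
- board: Loose aluminium board 200 (x, along the rails) x 150 x 10 mm, about 0.6 kg, on four feet 10 mm high, 14 long, at x +80 and -80. Origin: mid-board, at the underside of the feet: 30 mm above the table on the rails, 23 mm when dropped. x as the fixture's. Starts 70 to 165 mm short of the notches; all feet drop at that one place (front feet run on the rails' outer halves, rear on the inner). Friction 3 to 10 N.
- push_face (a point): Centre of the board's rear face (board x -100, y 0, 26 mm above the board's origin). The upright face looks back along the rails (board -x); with the push plate on the board's rear edge it reaches from 10 to 44 mm above the board's origin, 70 mm wide.
- bottle: Clear glass bottle standing on the board between the four pins, 64 mm in diameter, 135 mm high, 0.25 kg, neck 30 mm at the lip. Origin: centre of its underside, which belongs 45 mm ahead of the board's origin and 20 mm above it. Not to be touched.
- nest (a point): Point on the board's top face (board x +45, z +20 mm) in the middle of four brass pins 14 mm high, where the underside of the bottle belongs.
- spare_bottle: Bystander: another bottle of the same kind standing on the table beside the fixture, on the side of the gauge column. Origin: centre of its underside.
- caliper: Bystander: steel vernier caliper, 190 mm long, 65 mm across the jaws, 8 mm high, lying on the table on the other side of the fixture. Origin: middle of its beam, on the table.
- disc_stand: Bystander: dark steel stand of two discs (100 mm below, 80 mm above) on a spindle, 94 mm high, on the gauge column's side of the fixture. Origin: centre of its underside.

How it is judged:
By the outcome, as a careful person would: the job done as asked, in the order asked, and still so for the second after the job is handed in, with the robot touching nothing.
It also fails if it takes over 38 s, if anything falls off the work surface, if the arm or the gripper's body presses on something with over 40 N, if the wrist force passes 120 N, or if a joint passes its speed limit or range.

ROBOT

A 7-joint arm with a two-finger parallel gripper is mounted at the origin on the work surface. World frame = base frame: x ahead of the robot, y to its left, z up, the work surface at z = 0. Lengths are in m, angles in rad, forces in N, time in s.
With the tool pointing down it reaches from about 0.35 to 0.9 m from the base axis. Payload 19.9 kg.
Tool frame: the origin (TCP) lies at the very end of the fingers, on their centre line; the grasp point (between the pads) lies 19 mm behind it (robot.grip_point_offset is the distance from the TCP to the grasp point, in m); z points along the fingers, x is the direction in which the jaws open and shut, and the axes are right-handed (so a half turn about z gives the same grasp; the last joint's range is limited). The gripper opens to 94 mm and grips with 3 to 60 N. Pads are 16 mm wide; open, the fingers measure 119 mm over their backs; the gripper's body (75 mm by 177 mm) begins 78 mm behind the grasp point.
Start: joints at [-1.327, 0.417, -0.01, 1.614, 0.005, 1.111, -0.053], TCP at [0.176, 0.6, 0.205] pointing down, gripper open.
Joint ranges: [-2.81, 2.81], [-0.39, 2.02], [-1.27, 1.25], [0.06, 2.57], [-1.19, 4.33], [0.19, 2], [-2.82, 2.82]. Speed limits (rad/s): [1.89, 1.89, 2.39, 2.39, 3.01, 3.01, 3.01].

INTERFACE

Orientations are given as a unit quaternion [x, y, z, w].
In Python, from cell import robot gives the robot as it stands. The module is installed in compiled form; this text tells all that it offers.
- The arm moves only by the tool carry_out, never from a script. Its argument "plan" is a list of rows, each a list of 3 entries, a list of its own where there are three numbers: the shift along the tool's x, y, z in mm, then the turn, a rotation vector about the tool's x, y, z in degrees, then the opening, from 0 (shut) to 1 (fully open). A call has 1 to 10 rows; each row shifts and turns the commanded pose from where the row before left it, along the tool's axes as they then stand; what a row does not reach is not made up. A row lasts 1/8 s, in which the tool goes at most 62.5 mm and 10.7 degrees, less where a joint would pass 70% of its speed; a pose out of reach is approached as far as the arm can. A call with a gripper value outside its range is refused whole. The fingers move at their own pace and stop on an object; "squeeze" is the grip in N (left out, the last holds). Time passes only in rows, so rows that do not move let the fingers close. It gives the time, the measured TCP pose, the force and the opening at its end, in the units of the state.
- robot.get_state(): the state, without advancing time (a new reading comes with each control period).
- robot.snapshot(name): name is "side" or "top" or "wrist"; returns a dict with "pixels" (420x560x3 uint8, red, green, blue), "depth" (420x560 float32, m along the optical axis (not along the pixel's ray), 0 where there is no reading), "fx", "fy", "cx", "cy" (pixels), "rvec" (rotation vector, rad) and "tvec" (3), from world to camera coordinates, as OpenCV has them; the wrist camera has in their place "mount" (4x4, takes a point from camera to tool coordinates, whose origin is the TCP and whose axes are the tool frame's). Camera axes: x right, y down, z forward; pixel columns grow to the right and rows downward; lengths in m; the calibration is good to about 2 mm. A picture is of the moment at which its call begins: read the wrist's pose just before it.
- robot.sign_off(): hands the job in, once; it reports no verdict.
Trained networks look in a picture, given as the dict that the camera call returned (one of the last four; its "shot" number tells which), for a name from the list of things; names that differ only in an ending like _2 or _b are one class to them, and where a whole thing is asked for, a point or a joint stands for the part that bears it (a point fixed in the world has none). Each returns a list of dicts, best first, with "score" (0 to 1); they miss things now and then, are a little off and sometimes report something else, mostly with a low value. They report only what shows in the picture. A call takes as long as a camera call.
- robot.outline_of(picture, name): "region" (420x560 bool, what is visible of it) and "box" ([centre column, centre row, width, height] in pixels, round what is visible of it).
The state is a dict: "clock": time; "joint_pos": joint angles; "joint_velocities": joint speeds; "joint_torque": joint torques, N m; "eef_pos": TCP position; "tool_rot": TCP orientation; "force": force on the tool from outside, world axes, zero at the start; "torque": the same for the moment, N m; "gripper_width": opening from 0.0 (shut) to 1.0 (fully open).
Only numpy, scipy, OpenCV 4.12 (cv2) and the standard library are available. Lean on these libraries where they do the work, as an engineer would, in place of code of your own. Each camera call takes 0.05 s, during which the arm holds its last target.

## Working session

There is one attempt and no reset: what is moved stays moved. The work goes in short steps, Python scripts to look and compute and a tool call to move; the robot and the scene stay as the last step left them, time stands still between calls to the robot, and variables do not carry over. Pictures are saved under pics/ and viewed, and the job is handed in when it is done.

Besides the shell and the picture viewer there is one more tool, called after "Call:" by a JSON object that holds its "api" and its "payload", one argument or row to a line. carry_out: Moves the arm, as the interface text tells. Its arguments: {"type":"object","properties":{"plan":{"type":"array","items":{"type":"array"}},"squeeze":{"type":"number"}},"required":["plan"]}

```bash
mkdir -p pics
cat > h.py <<'E'
import numpy as np,cv2
from cell import robot
from scipy.spatial.transform import Rotation as R
def save(p,n): cv2.imwrite('pics/'+n,p['pixels'][:,:,::-1])
def world(p,m=None):
    d=p['depth'];v,u=np.mgrid[:420,:560]
    c=np.stack([(u-p['cx'])/p['fx']*d,(v-p['cy'])/p['fy']*d,d],-1)
    Rm=cv2.Rodrigues(np.array(p['rvec'],float))[0]
    return (c-np.array(p['tvec']).ravel())@Rm, d>0
E
python3 - <<'E'
from h import *
s=robot.get_state();print({k:np.round(v,3) for k,v in s.items()})
for n in('top','side'):
    p=robot.snapshot(n);save(p,n+'0.png');W,ok=world(p);np.savez(n+'0.npz',W=W,ok=ok,px=p['pixels'])
    for o in('fixture','board','bottle','spare_bottle','caliper','disc_stand'):
        for r in robot.outline_of(p,o)[:2]:
            m=r['region']&ok;print(n,o,round(r['score'],2),np.round(r['box']),np.round(np.median(W[m],0),3) if m.any() else '')
E
```

```text
{'clock': np.float64(0.0), 'joint_pos': array([-1.326,  0.418, -0.01 ,  1.614,  0.005,  1.111, -0.053]), 'joint_velocities': array([-0.001, -0.002, -0.   ,  0.001,  0.001,  0.002,  0.   ]), 'joint_torque': array([-0.0000e+00, -8.5125e+01,  6.3800e-01, -4.2598e+01, -4.9000e-02,
        1.9000e-02,  0.0000e+00]), 'eef_pos': array([0.176, 0.599, 0.205]), 'tool_rot': array([ 0.801,  0.599, -0.   ,  0.   ]), 'force': array([0.393, 0.444, 0.403]), 'torque': array([ 0.005,  0.056, -0.013]), 'gripper_width': np.float64(1.001)}
top fixture 0.84 [299. 232. 241. 173.] [ 0.532 -0.092  0.022]
top board 0.95 [273. 222. 126. 110.] [0.571 0.06  0.049]
top bottle 0.62 [297. 226.  41.  46.] [0.545 0.006 0.149]
top spare_bottle 0.82 [256. 121.  33.  49.] [0.745 0.077 0.096]
top caliper 0.92 [286. 322.  96.  61.] [ 0.387 -0.008  0.006]
top caliper 0.63 [300. 231. 238. 170.] [ 0.531 -0.091  0.018]
top disc_stand 0.68 [337. 142.  47.  57.] [ 0.7   -0.07   0.092]
side fixture 0.61 [305. 239. 275. 301.] [ 0.529 -0.066  0.028]
side board 0.56 [284. 287. 152. 108.] [0.561 0.073 0.05 ]
side board 0.28 [384. 344. 122.  71.] [ 0.389 -0.     0.006]
side bottle 0.88 [309. 245.  41.  80.] [0.54  0.021 0.135]
side bottle 0.46 [381. 346. 126.  70.] [0.391 0.004 0.006]
side spare_bottle 0.91 [184. 222.  44.  70.] [0.743 0.092 0.083]
side caliper 0.72 [382. 344. 123.  65.] [0.389 0.001 0.006]
side disc_stand 0.77 [268. 194.  53.  69.] [ 0.703 -0.064  0.02 ]
```

View pics/top0.png

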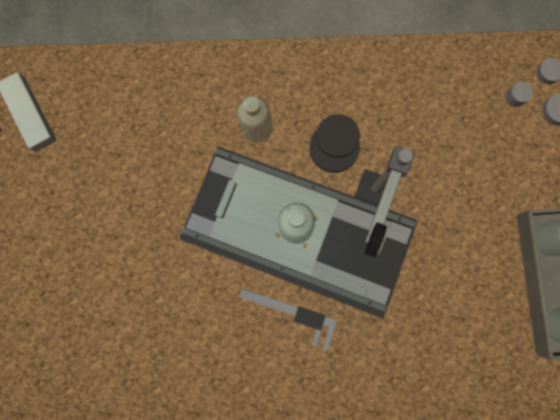

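View pics/side0.png

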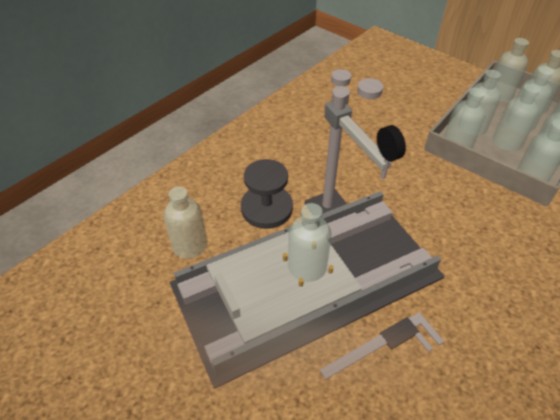

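```bash
cat > fit.py <<'E'
from h import *
from scipy.optimize import minimize
P=[];C=[]
for n in('top','side'):
    d=np.load(n+'0.npz');P.append(d['W'][d['ok']]);C.append(d['px'][d['ok']])
T,S=P
A=np.vstack(P)
def box(P,lo,hi): return P[((P>lo)&(P<hi)).all(1)]
for nm,P_ in(('top',T),('side',S)):
    Q=box(P_,[.3,-.4,-.02],[.9,.4,.3]); 
    print(nm,'table z',np.median(Q[(Q[:,2]<.006),2]))
    h,e=np.histogram(Q[:,2],np.arange(.005,.09,.003));print(list(zip(np.round(e*1000).astype(int),h)))
    # fixture: points 0.02..0.052 in area -> minAreaRect
    F=box(P_,[.40,-.25,.035],[.70,.25,.053]);
    r=cv2.minAreaRect(F[:,:2].astype(np.float32)*1000);print('rect',r)
    pl=box(P_,[.4,-.3,.066],[.72,.3,.08]);
    pl=pl[(pl[:,1]>.08)&(pl[:,0]<.68)]
    print('plate',len(pl),cv2.minAreaRect(pl[:,:2].astype(np.float32)*1000) if len(pl)>3 else '')
E
python3 fit.py
```

```text
top table z -0.0007269418254893769
[(np.int64(5), np.int64(2466)), (np.int64(8), np.int64(4921)), (np.int64(11), np.int64(1142)), (np.int64(14), np.int64(392)), (np.int64(17), np.int64(466)), (np.int64(20), np.int64(174)), (np.int64(23), np.int64(179)), (np.int64(26), np.int64(1296)), (np.int64(29), np.int64(1581)), (np.int64(32), np.int64(155)), (np.int64(35), np.int64(48)), (np.int64(38), np.int64(90)), (np.int64(41), np.int64(242)), (np.int64(44), np.int64(1941)), (np.int64(47), np.int64(4979)), (np.int64(50), np.int64(2264)), (np.int64(53), np.int64(87)), (np.int64(56), np.int64(37)), (np.int64(59), np.int64(46)), (np.int64(62), np.int64(60)), (np.int64(65), np.int64(38)), (np.int64(68), np.int64(46)), (np.int64(71), np.int64(184)), (np.int64(74), np.int64(109)), (np.int64(77), np.int64(27)), (np.int64(80), np.int64(46)), (np.int64(83), np.int64(67)), (np.int64(86), np.int64(90))]
rect ((569.361572265625, -5.735748291015625), (399.84100341796875, 216.23805236816406), 68.0586166381836)
plate 273 ((602.0961303710938, 133.793701171875), (12.556292533874512, 69.50956726074219), 68.38
[... 437 characters left out ...]
(41), np.int64(422)), (np.int64(44), np.int64(1932)), (np.int64(47), np.int64(5668)), (np.int64(50), np.int64(3119)), (np.int64(53), np.int64(138)), (np.int64(56), np.int64(120)), (np.int64(59), np.int64(120)), (np.int64(62), np.int64(176)), (np.int64(65), np.int64(142)), (np.int64(68), np.int64(109)), (np.int64(71), np.int64(317)), (np.int64(74), np.int64(214)), (np.int64(77), np.int64(115)), (np.int64(80), np.int64(118)), (np.int64(83), np.int64(181)), (np.int64(86), np.int64(186))]
rect ((571.4299926757812, -5.74072265625), (400.8405456542969, 223.04640197753906), 68.2107162475586)
plate 382 ((602.04443359375, 135.14376831054688), (12.353075981140137, 71.06278228759766), 68.1052474975586)
```

```bash
cat >> fit.py <<'E'
print('----')
for ang in (68.1,):
  a=np.radians(ang); d=-np.array([np.cos(a),np.sin(a)]); l=np.array([-d[1],d[0]])
  o=np.array([.57,-.006])
  for nm,P_ in(('top',T),('side',S)):
    def fr(P): return np.c_[(P[:,:2]-o)@d*1000,(P[:,:2]-o)@l*1000,P[:,2]*1000]
    Q=fr(P_); 
    L=Q[(abs(Q[:,2]-47)<6)&(abs(Q[:,0])<240)&(abs(Q[:,1])<120)]
    for lo,hi in((-120,-70),(70,120)):
        M=L[(L[:,1]>lo)&(L[:,1]<hi)]; M=M[(abs(M[:,1])>78)]
        print(nm,'lip',len(M),'y pct',np.percentile(M[:,1],[1,10,50,90,99]).round(1),'x',np.percentile(M[:,0],[0,.5,99.5,100]).round(1))
        for s in (-1,1):
            q=M[M[:,0]*s>100]; print('   half',s,np.median(q[:,1]).round(1))
    pl=Q[(Q[:,2]>68)&(Q[:,2]<79)&(Q[:,0]<-100)&(abs(Q[:,1])<60)&(Q[:,0]>-200)]
    print('plate x',np.percentile(pl[:,0],[1,5,50,95,99]).round(1),'y',np.percentile(pl[:,1],[0,1,50,99,100]).round(1))
    b=Q[(abs(Q[:,2]-50)<5)&(abs(Q[:,1])<60)&(abs(Q[:,0])<180)]
    print('board x',np.percentile(b[:,0],[0,.5,99.5,100]).round(1))
    sb=Q[(Q[:,2]>20)&(Q[:,2]<150)&(Q[:,1]>112)&(Q[:,1]<260)&(Q[:,0]<-40)&(Q[:,0]>-260)]
    print('spare x',np.percentile(sb[:,0],[2,98]).round(),'y',np.percentile(sb[:,1],[2,98]).round(),sb[:,2].max())
    bt=Q[(Q[:,2]>90)&(Q[:,2]<200)&(abs(Q[:,1])<60)&(abs(Q[:,0])<60)]
    print('bottle x',np.percentile(bt[:,0],[2,98]).round(),'y',np.percentile(bt[:,1],[2,98]).round(),bt[:,2].max())
    cl=Q[(Q[:,2]>100)&(Q[:,2]<190)&(Q[:,1]>100)&(Q[:,1]<180)&(Q[:,0]>60)&(Q[:,0]<180)]
    print('col',np.median(cl,0).round())
    en=Q[(abs(Q[:,2]-29)<3)&(abs(Q[:,1])>45)&(abs(Q[:,1])<74)&(abs(Q[:,0])<240)]
    print('rail x',np.percentile(en[:,0],[.3,99.7]).round(1))
  print(d,l)
E
python3 fit.py | sed -n '/----/,$p'
```

```text
----
top lip 2310 y pct [-108.6 -106.9  -99.2  -82.   -78.4] x [-200.  -196.2  196.5  199.8]
   half -1 -99.1
   half 1 -104.0
top lip 46 y pct [ 98.1  99.3 112.6 117.1 119.7] x [-171.4 -170.7  120.8  121.3]
   half -1 114.0
   half 1 99.4
plate x [-147.7 -147.1 -141.2 -135.9 -135.5] y [-57.1 -56.3 -22.1  11.9  12.4]
board x [-180.  -158.7  159.   179.3]
spare x [-175. -119.] y [112. 166.] 138.2615872843725
bottle x [-31.  26.] y [-52.   5.] 187.78661370244976
col [107. 102. 133.]
rail x [-198.8  199.5]
side lip 3662 y pct [-109.5 -108.5  -99.3  -82.7  -78.5] x [-200.9 -198.1  193.5  199.2]
   half -1 -99.6
   half 1 -105.2
side lip 161 y pct [ 96.9  99.4 112.6 117.5 119.7] x [-174.1 -172.8  119.6  119.7]
   half -1 113.8
   half 1 100.1
plate x [-149.  -148.6 -143.3 -137.5 -136.9] y [-57.9 -57.5 -24.3  12.2  12.6]
board x [-179.6 -165.8  158.8  178.9]
spare x [-182. -124.] y [112. 154.] 136.9103678864999
bottle x [-35.  18.] y [-54.  -7.] 187.35342249306152
col [106. 103. 145.]
rail x [-200.8  198.2]
[-0.37298778 -0.92783625] [ 0.92783625 -0.37298778]
```

```bash
cat > fit2.py <<'E'
from h import *
a=np.radians(68.1); d=-np.array([np.cos(a),np.sin(a)]); l=np.array([-d[1],d[0]]); o=np.array([.57,-.006])-.0226*l
if __name__=='__main__':
  for n in('top','side'):
    D=np.load(n+'0.npz');P=D['W'][D['ok']]
    Q=np.c_[(P[:,:2]-o)@d*1000,(P[:,:2]-o)@l*1000,P[:,2]*1000]
    for s in(-1,1):
        L=Q[(abs(Q[:,2]-46)<4)&(abs(Q[:,0])<195)&(s*Q[:,1]>77)&(s*Q[:,1]<95)]
        xs=[];ys=[]
        for x in range(-190,190,20):
            m=L[(L[:,0]>x)&(L[:,0]<x+20)]
            if len(m)>10: xs.append(x+10);ys.append((np.percentile(m[:,1],3)+np.percentile(m[:,1],97))/2)
        k=np.polyfit(xs,ys,1);print(n,s,len(L),'slope deg',np.degrees(k[0]).round(2),'off',k[1].round(1))
    Z=Q[(Q[:,0]>-230)&(Q[:,0]<-150)&(abs(Q[:,1])<110)]
    print('behind, max z',np.percentile(Z[:,2],[50,99,100]).round())
    pl=Q[(Q[:,2]>68)&(Q[:,2]<79)&(Q[:,0]<-130)&(abs(Q[:,1])<60)&(Q[:,0]>-200)]
    print(np.percentile(pl[:,0],[1,99]).round(1),np.percentile(pl[:,1],[1,99]).round(1))
  s=robot.get_state(); t=s['eef_pos'];print('tcp fr',(t[:2]-o)@d*1000,(t[:2]-o)@l*1000)
  Rm=R.from_quat(s['tool_rot']).as_matrix();print(Rm.round(3))
  print('o',o,'d',d,'l',l, 'tool axes of d,l',Rm.T@np.r_[d,0],Rm.T@np.r_[l,0])
E
python3 fit2.py
```

```text
top -1 1066 slope deg -0.02 off -81.6
top 1 1076 slope deg -0.05 off 82.6
behind, max z [ 9. 48. 51.]
[-147.7 -135.5] [-33.7  34.5]
side -1 1674 slope deg -0.05 off -82.1
side 1 977 slope deg -0.04 off 82.6
behind, max z [10. 48. 50.]
[-149.  -136.9] [-34.9  34.8]
tcp fr -415.02583498879414 -568.6749184596102
[[ 0.282  0.959  0.   ]
 [ 0.959 -0.282 -0.   ]
 [-0.     0.    -1.   ]]
o [0.5490309  0.00242952] d [-0.37298778 -0.92783625] l [ 0.92783625 -0.37298778] tool axes of d,l [-9.95353217e-01 -9.62910402e-02  9.67420398e-05] [-9.62910349e-02  9.95353220e-01  5.80087295e-05]
```

Call:
{"api": "carry_out", "payload": {
  "plan": [
    [[0,0,0],[0,0,9.55],0.4],
    [[0,0,0],[0,0,9.55],0.4],
    [[0,0,0],[0,0,9.55],0.4],
    [[0,0,0],[0,0,9.55],0.4],
    [[0,0,0],[0,0,9.55],0.4],
    [[0,0,0],[0,0,9.55],0.4],
    [[0,0,0],[0,0,9.55],0.4],
    [[0,0,0],[0,0,9.55],0.4],
    [[0,0,0],[0,0,9.55],0.4],
    [[0,0,0],[0,0,9.55],0.4]
  ]
}}

```text
clock: 1.95
eef_pos: [0.1761, 0.5997, 0.2054]
tool_rot: [0.981, -0.192, -0.0, 0.0]
force: [-0.4, -0.5, -0.2]
gripper_width: 0.399
```

Call:
{"api": "carry_out", "payload": {
  "plan": [
    [[25,10,0],[0,0,0],0.4],
    [[50,20,0],[0,0,0],0.4],
    [[50,20,0],[0,0,0],0.4],
    [[50,20,0],[0,0,0],0.4],
    [[50,20,0],[0,0,0],0.4],
    [[50,20,0],[0,0,0],0.4],
    [[50,20,0],[0,0,0],0.4],
    [[50,20,0],[0,0,0],0.4],
    [[50,20,0],[0,0,0],0.4],
    [[25,10,0],[0,0,0],0.4]
  ]
}}

```text
clock: 3.2
eef_pos: [0.5286, 0.2623, 0.2056]
tool_rot: [0.982, -0.191, 0.0, 0.0]
force: [-1.2, -0.3, -0.5]
gripper_width: 0.398
```

```bash
cat > st.py <<'E'
from fit2 import *
s=robot.get_state(); t=s['eef_pos'];Rm=R.from_quat(s['tool_rot']).as_matrix()
print('clk',s['clock'].round(2),'tcp fr',((t[:2]-o)@d*1000).round(1),((t[:2]-o)@l*1000).round(1),(t[2]*1000).round(1),'Fd,l,z',(s['force'][:2]@d).round(2),(s['force'][:2]@l).round(2),s['force'][2].round(2),'g',s['gripper_width'].round(3))
print('d,l,-z in tool',(Rm.T@np.r_[d,0]).round(4),(Rm.T@np.r_[l,0]).round(4),(Rm[:,2]).round(4),'q',s['joint_pos'].round(2))
E
python3 st.py
```

```text
Traceback (most recent call last):
  File "st.py", line 3, in <module>
    print('clk',s['clock'].round(2),'tcp fr',((t[:2]-o)@d*1000).round(1),((t[:2]-o)@l*1000).round(1),(t[2]*1000).round(1),'Fd,l,z',(s['force'][:2]@d).round(2),(s['force'][:2]@l).round(2),s['force'][2].round(2),'g',s['gripper_width'].round(3))
                ^^^^^^^^^^^^^^^^
AttributeError: 'float' object has no attribute 'round'
```

```bash
sed -i "s/s\['clock'\].round(2)/round(float(s['clock']),2)/; s/s\['gripper_width'\].round(3)/s['gripper_width']/; s/^s=robot.get_state(); t=/s={k:np.array(v) for k,v in robot.get_state().items()}; t=/" st.py; python3 st.py
```

```text
clk 3.2 tcp fr -233.5 -115.9 205.6 Fd,l,z 0.71 -1.03 -0.53 g 0.3981168413417565
d,l,-z in tool [2.3e-03 1.0e+00 2.0e-04] [ 1.0e+00 -2.3e-03  8.0e-04] [ 7.e-04 -5.e-04 -1.e+00] q [-0.9   0.39  0.5   1.72 -0.2   1.09 -0.72]
```

Call:
{"api": "carry_out", "payload": {
  "plan": [
    [[29,11,0],[0,0,0],0.4],
    [[29,11,0],[0,0,0],0.4],
    [[29,11,0],[0,0,0],0.4],
    [[29,12,0],[0,0,0],0.4],
    [[0,0,25],[0,0,0],0.4],
    [[0,0,40],[0,0,0],0.4],
    [[0,0,40],[0,0,0],0.4],
    [[0,0,30],[0,0,0],0.4],
    [[0,0,20],[0,0,0],0.4],
    [[0,0,0],[0,0,0],0.4]
  ]
}}

```text
clock: 4.45
eef_pos: [0.6171, 0.1798, 0.0496]
tool_rot: [0.982, -0.19, -0.001, 0.001]
force: [0.0, -0.1, 0.1]
gripper_width: 0.398
```

```bash
python3 st.py
python3 - <<'E'
from h import *
for n in('top','side'): save(robot.snapshot(n),n+'1.png')
a=cv2.imread('pics/top1.png');b=cv2.imread('pics/side1.png')
cv2.imwrite('pics/both1.png',np.hstack([a[100:340,120:480],b[100:400,150:480][:240]]))
E
```

```text
clk 4.45 tcp fr -189.9 -3.0 49.6 Fd,l,z 0.13 0.05 0.05 g 0.3981149623817531
d,l,-z in tool [-5.0e-04  1.0e+00  1.3e-03] [ 1.0e+00  5.0e-04 -1.2e-03] [-1.6e-03 -8.0e-04 -1.0e+00] q [-0.65  0.67  0.44  1.69 -0.35  0.87 -0.44]
```

View pics/both1.png

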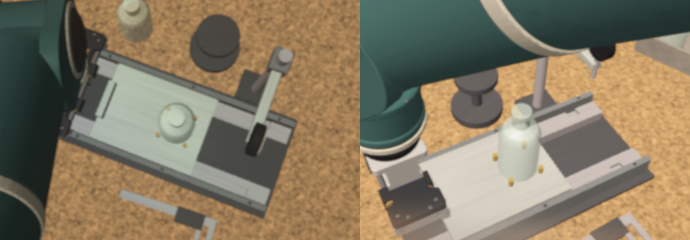

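Call:
{"api": "carry_out", "payload": {
  "plan": [
    [[1,8,0],[0,0,0],0.4],
    [[1,8,0],[0,0,0],0.4],
    [[1,6,0],[0,0,0],0.4],
    [[0,3,0],[0,0,0],0.4],
    [[0,3,0],[0,0,0],0.4],
    [[0,3,0],[0,0,0],0.4],
    [[0,3,0],[0,0,0],0.4],
    [[0,3,0],[0,0,0],0.4]
  ]
}}

```text
clock: 5.55
eef_pos: [0.6067, 0.1451, 0.0505]
tool_rot: [0.982, -0.189, 0.0, -0.0]
force: [1.8, 4.9, -1.1]
gripper_width: 0.402
```

```bash
python3 st.py
```

```text
clk 5.55 tcp fr -153.8 0.3 50.5 Fd,l,z -5.18 -0.16 -1.11 g 0.40155402759553976
d,l,-z in tool [-1.1e-03  1.0e+00 -7.0e-04] [1.0e+00 1.1e-03 1.0e-04] [ 4.e-04  6.e-04 -1.e+00] q [-0.61  0.64  0.45  1.74 -0.35  0.84 -0.38]
```

Call:
{"api": "carry_out", "payload": {
  "plan": [
    [[0,3,0],[0,0,0],0.4],
    [[0,4,0],[0,0,0],0.4],
    [[0,5,0],[0,0,0],0.4],
    [[0,5,0],[0,0,0],0.4],
    [[0,5,0],[0,0,0],0.4],
    [[0,5,0],[0,0,0],0.4],
    [[0,5,0],[0,0,0],0.4],
    [[0,5,0],[0,0,0],0.4],
    [[0,5,0],[0,0,0],0.4],
    [[0,4,0],[0,0,0],0.4]
  ]
}}

```text
clock: 6.8
eef_pos: [0.5893, 0.1014, 0.0505]
tool_rot: [0.982, -0.19, -0.0, 0.0]
force: [2.6, 4.0, -1.7]
gripper_width: 0.401
```

```bash
python3 st.py
python3 - <<'E'
from h import *
for n in('top','side'): save(robot.snapshot(n),n+'2.png')
a=cv2.imread('pics/top2.png');b=cv2.imread('pics/side2.png')
cv2.imwrite('pics/both2.png',np.hstack([a[100:340,120:480],b[100:400,150:480][:240]]))
E
```

```text
clk 6.8 tcp fr -106.9 0.5 50.5 Fd,l,z -4.68 0.92 -1.68 g 0.4010069562553794
d,l,-z in tool [-3.e-04  1.e+00  2.e-04] [1.e+00 3.e-04 0.e+00] [-0.e+00 -2.e-04 -1.e+00] q [-0.56  0.6   0.45  1.81 -0.35  0.81 -0.32]
```

View pics/both2.png

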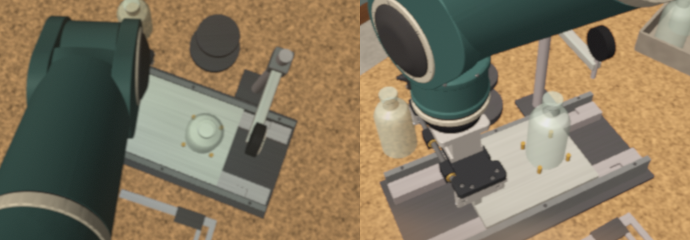

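Call:
{"api": "carry_out", "payload": {
  "plan": [
    [[0,4,0],[0,0,0],0.4],
    [[0,5,0],[0,0,0],0.4],
    [[0,5,0],[0,0,0],0.4],
    [[0,5,0],[0,0,0],0.4],
    [[0,5,0],[0,0,0],0.4],
    [[0,5,0],[0,0,0],0.4],
    [[0,5,0],[0,0,0],0.4],
    [[0,5,0],[0,0,0],0.4],
    [[0,4,0],[0,0,0],0.4],
    [[0,3,0],[0,0,0],0.4]
  ]
}}

```text
clock: 8.15
eef_pos: [0.5723, 0.059, 0.0505]
tool_rot: [0.982, -0.19, 0.0, -0.0]
force: [2.4, 4.8, -2.0]
gripper_width: 0.401
```

```bash
python3 st.py
python3 - <<'E'
from h import *
save(robot.snapshot('side'),'side3.png')
E
```

```text
clk 8.15 tcp fr -61.2 0.5 50.5 Fd,l,z -5.37 0.44 -1.98 g 0.4005858080423612
d,l,-z in tool [-5.e-04  1.e+00 -1.e-04] [1.e+00 5.e-04 1.e-04] [ 2.e-04  0.e+00 -1.e+00] q [-0.51  0.56  0.46  1.87 -0.34  0.78 -0.25]
```

View pics/side3.png

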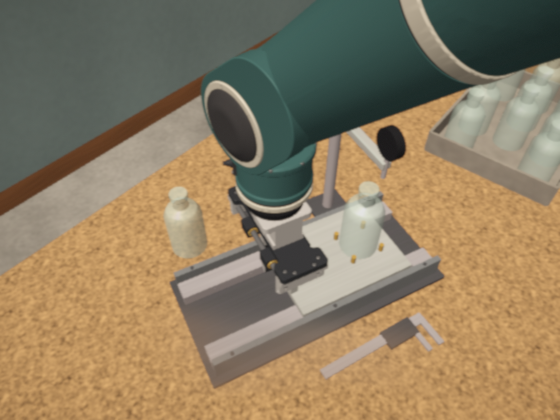

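Call:
{"api": "carry_out", "payload": {
  "plan": [
    [[0,3,0],[0,0,0],0.4],
    [[0,3,0],[0,0,0],0.4],
    [[0,2,0],[0,0,0],0.4],
    [[0,2,0],[0,0,0],0.4],
    [[0,1.5,0],[0,0,0],0.4],
    [[0,1,0],[0,0,0],0.4],
    [[0,1,0],[0,0,0],0.4],
    [[0,1,0],[0,0,0],0.4],
    [[0,1,0],[0,0,0],0.4],
    [[0,1,0],[0,0,0],0.4]
  ]
}}

```text
clock: 9.45
eef_pos: [0.5662, 0.044, 0.0505]
tool_rot: [0.982, -0.19, 0.0, -0.0]
force: [2.2, 4.2, -1.4]
gripper_width: 0.4
```

```bash
python3 st.py
```

```text
clk 9.45 tcp fr -45.0 0.5 50.5 Fd,l,z -4.74 0.48 -1.42 g 0.4003006731600442
d,l,-z in tool [-7.e-04  1.e+00 -1.e-04] [1.e+00 7.e-04 1.e-04] [ 1.e-04  1.e-04 -1.e+00] q [-0.49  0.55  0.46  1.89 -0.34  0.78 -0.22]
```

Call:
{"api": "carry_out", "payload": {
  "plan": [
    [[0,1,0],[0,0,0],0.4],
    [[0,1,0],[0,0,0],0.4],
    [[0,1,0],[0,0,0],0.4]
  ]
}}

```text
clock: 9.82
eef_pos: [0.5651, 0.0411, 0.0505]
tool_rot: [0.982, -0.19, 0.0, -0.0]
force: [1.3, 4.9, 0.1]
gripper_width: 0.398
```

Call:
{"api": "carry_out", "payload": {
  "plan": [
    [[0,0.7,0],[0,0,0],0.4],
    [[0,0.7,0],[0,0,0],0.4]
  ]
}}

```text
clock: 10.07
eef_pos: [0.5646, 0.0399, 0.0505]
tool_rot: [0.982, -0.19, 0.0, -0.0]
force: [2.0, 4.5, -1.1]
gripper_width: 0.402
```

```bash
python3 st.py
```

```text
clk 10.07 tcp fr -40.6 0.5 50.5 Fd,l,z -4.91 0.2 -1.11 g 0.40221476603466205
d,l,-z in tool [-6.e-04  1.e+00 -2.e-04] [1.e+00 6.e-04 2.e-04] [ 2.e-04  1.e-04 -1.e+00] q [-0.48  0.55  0.46  1.89 -0.34  0.77 -0.22]
```

Call:
{"api": "carry_out", "payload": {
  "plan": [
    [[0,0.7,0],[0,0,0],0.4],
    [[0,0.7,0],[0,0,0],0.4]
  ]
}}

```text
clock: 10.32
eef_pos: [0.5641, 0.0386, 0.0505]
tool_rot: [0.982, -0.19, 0.0, -0.0]
force: [1.7, 4.3, -1.6]
gripper_width: 0.401
```

```bash
python3 st.py
cat > bz.py <<'E'
from fit2 import *
import sys
Q=[]
for n in('top','side'):
    p=robot.snapshot(n);save(p,n+sys.argv[1]+'.png');W,ok=world(p);P=W[ok]
    q=np.c_[(P[:,:2]-o)@d*1000,(P[:,:2]-o)@l*1000,P[:,2]*1000]
    for x0,x1 in((-25,20),(20,65),(65,85),(145,168)):
      for y0,y1 in((-70,-40),(-35,35),(40,70)):
        m=q[(q[:,0]>x0)&(q[:,0]<x1)&(q[:,1]>y0)&(q[:,1]<y1)&(q[:,2]<60)&(q[:,2]>33)]
        if len(m)>20: print(n,(x0,x1),(y0,y1),len(m),np.median(m[:,2]).round(1))
    m=q[(abs(q[:,1])<60)&(q[:,0]>100)&(abs(q[:,2]-47)<6)];print('front edge x',np.percentile(m[:,0],[50,98,99.5]).round(1))
    b=q[(abs(q[:,1])<35)&(q[:,0]>80)&(q[:,0]<150)&(q[:,2]>150)&(q[:,2]<194)];print('bottle top',np.percentile(b,99,axis=0).round(1) if len(b) else '')
E
python3 bz.py 4
```

```text
clk 10.32 tcp fr -39.2 0.5 50.5 Fd,l,z -4.66 -0.06 -1.61 g 0.4009870988230218
d,l,-z in tool [-6.e-04  1.e+00 -1.e-04] [1.e+00 6.e-04 1.e-04] [ 1.e-04  1.e-04 -1.e+00] q [-0.48  0.55  0.46  1.9  -0.34  0.77 -0.21]
top (20, 65) (-70, -40) 292 42.4
top (20, 65) (-35, 35) 830 42.2
top (20, 65) (40, 70) 328 42.2
top (65, 85) (-70, -40) 178 42.1
top (65, 85) (-35, 35) 412 42.1
top (65, 85) (40, 70) 169 42.1
top (145, 168) (-70, -40) 209 42.2
top (145, 168) (-35, 35) 294 42.2
top (145, 168) (40, 70) 122 42.1
front edge x [163.3 498.6 506. ]
bottle top [115.3  13.5 179.9]
side (-25, 20) (-70, -40) 475 42.7
side (-25, 20) (-35, 35) 164 42.9
side (20, 65) (-70, -40) 452 42.8
side (20, 65) (-35, 35) 267 42.8
side (20, 65) (40, 70) 97 42.6
side (65, 85) (-70, -40) 196 42.6
side (65, 85) (-35, 35) 468 42.9
side (65, 85) (40, 70) 157 42.6
side (145, 168) (-70, -40) 199 42.7
side (145, 168) (-35, 35) 171 43.0
front edge x [162.7 509.7 520.5]
bottle top [127.3  13.1 179.1]
```

Board top reads about 42–43 mm everywhere, so it has dropped level. Backing the hand off now.

Call:
{"api": "carry_out", "payload": {
  "plan": [
    [[0,-2,0],[0,0,0],0.4],
    [[0,-4,0],[0,0,0],0.4],
    [[0,-10,0],[0,0,0],0.4],
    [[0,-20,0],[0,0,0],0.4],
    [[0,-25,0],[0,0,0],0.4],
    [[0,-20,-20],[0,0,0],0.4],
    [[0,-20,-30],[0,0,0],0.4],
    [[0,-20,-30],[0,0,0],0.4],
    [[0,-20,-30],[0,0,0],0.4],
    [[0,0,-20],[0,0,0],0.4]
  ]
}}

```text
clock: 11.68
eef_pos: [0.6169, 0.1718, 0.1815]
tool_rot: [0.982, -0.188, 0.0, -0.0]
force: [-1.0, 0.1, -0.9]
gripper_width: 0.401
```

```bash
python3 st.py; python3 bz.py 5
python3 - <<'E'
import cv2,numpy as np
cv2.imwrite('pics/both5.png',np.hstack([cv2.imread('pics/top5.png')[60:400,120:480],cv2.imread('pics/side5.png')[60:400,120:480]]))
E
```

```text
clk 11.68 tcp fr -182.5 -0.3 181.5 Fd,l,z 0.32 -0.98 -0.94 g 0.40138356156422134
d,l,-z in tool [-3.4e-03  1.0e+00 -6.0e-04] [1.0e+00 3.4e-03 6.0e-04] [ 8.e-04  4.e-04 -1.e+00] q [-0.68  0.51  0.51  1.61 -0.27  1.09 -0.48]
top (-25, 20) (-70, -40) 393 42.1
top (-25, 20) (-35, 35) 762 42.1
top (-25, 20) (40, 70) 374 42.2
top (20, 65) (-70, -40) 401 42.3
top (20, 65) (-35, 35) 901 42.1
top (20, 65) (40, 70) 377 42.3
top (65, 85) (-70, -40) 178 42.5
top (65, 85) (-35, 35) 407 42.2
top (65, 85) (40, 70) 171 42.3
top (145, 168) (-70, -40) 209 41.9
top (145, 168) (-35, 35) 291 42.0
top (145, 168) (40, 70) 120 42.6
front edge x [162.8 499.  506.7]
bottle top [115.8  13.6 179.7]
side (-25, 20) (-70, -40) 477 42.7
side (-25, 20) (-35, 35) 683 42.9
side (-25, 20) (40, 70) 330 42.8
side (20, 65) (-70, -40) 452 42.8
side (20, 65) (-35, 35) 933 42.7
side (20, 65) (40, 70) 353 42.7
side (65, 85) (-70, -40) 191 42.6
side (65, 85) (-35, 35) 470 43.0
side (65, 85) (40, 70) 158 42.8
side (145, 168) (-70, -40) 201 42.6
side (145, 168) (-35, 35) 171 42.7
front edge x [161.4 509.1 519.7]
bottle top [128.   13.4 179.5]
```

View pics/both5.png

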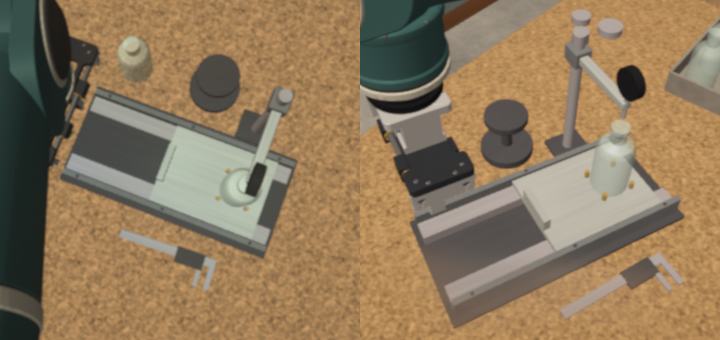

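The board is level and down in the notches, and the bottle stands between its pins under the gauge. The bystanders haven't moved and the hand is clear, so I'm handing in.

```bash
python3 -c "
from cell import robot
print(robot.sign_off())"
```

```text
the job is handed in; nothing more can be done
None
```

The board is in its notches with the bottle still standing on it. I pushed it about 115 mm along the rails with the fingertips on its rear plate, slowing to about 6 mm/s at the end. Then I backed the hand straight off, raised it and handed the job in at about 12 s.

- **Level and down:** both cameras read the board's top at 42–43 mm all over, before and after the hand left. It should be 43 mm when seated and 50 mm on the rails.
- **Bottle:** it stands between its pins under the gauge spindle, top at about 179–180 mm where 178 mm is expected.
- **Bystanders:** the spare bottle, caliper and disc stand look unmoved in the last pictures. I judged this by eye and did not re-measure them.
- **Force:** about 5 N at each reading while pushing.

**Drop not felt:** no clear jump showed in the force readings, which come only at the end of each move. I confirmed the drop from the depth images instead.

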